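# Lock a T-head caster into the slotted rail

### The job

Take the caster that stands in the wooden rack, put its T-shaped head lengthwise down through the open slot of the aluminium rail until the caster's round flange lies flat on the rail, then turn it a quarter turn clockwise (seen from above) so that it locks with its wheel straight across the rail, like the caster already fitted there. Let go of it, and leave the levelling foot in its pocket of the rack.

Things in the scene. Friction and masses are not known exactly. Their poses are not given: they have to be found in the camera images.
- caster_axle (a point): Loose caster, wheel up: grey wheel (50 mm across, 18 wide) between flat black fork plates. Point: wheel centre, the place to grip, 35 mm above the flange's underside. x in the wheel's plane, y the axle, z up. Fork's outer faces: 30 mm apart along y, 28 wide along x, from the flange to 14 mm above the point; wheel top 25 mm above it. No swivel; same turned by half a turn. 0.10-0.19 kg.
- caster_flange (a point): Centre of the underside of the same caster's round black flange (56 mm across, 6 thick). It rests on the rack's top at the start, over a pocket that the T-head hangs into. Axes as caster_axle; any yaw.
- caster_head (a point): Centre of the caster's steel T-head, on its axis 13 mm below the flange's underside: a bar 36 mm long along x (in the wheel's plane), 9 wide along y, 8 high, on a round 9 mm stem. The bar's bottom is 17 mm below the flange's underside. Axes as caster_axle.
- slot (a point): Middle of the rail's open slot, level with the rail's top face (50 mm above the bench). Slot 44 mm long along y, 15 wide along x, edges chamfered, plate 6 mm thick, hollow below. Two stops under the plate let an inserted T-head turn only clockwise seen from above, by about a quarter turn (some 10 degrees of play at both ends). Axes as the rail's.
- rail: Aluminium channel rail fixed to the bench, 90 mm wide (x), 230 long (y), 50 high, origin at the centre of its underside, a 22 mm dark steel block at each end. The open slot is at y = -60 mm; at y = +60 mm a like caster (fixed) stands locked, wheel across the rail (x-z plane), its top 110 mm above the bench.
- rack: Wooden rack fixed to the bench, 85 mm (x) by 200 (y), 30 high, origin at the centre of its underside; two square pockets of 41 mm at y = -50 and +50 mm. One holds the caster, the other the levelling foot; either may be in either. Rail and rack may each be on either side of the bench.
- foot_center (a point): Levelling foot, a bystander: a low black stepped disc 55 mm across and 20 high, no wheel, in the other pocket of the rack. Point on its axis, 10 mm above the rack's top.

How it is judged:
On the way:
1. the T-head has passed lengthwise down through the slot (z of caster_head in the frame of slot below -0.009 m and horizontal distance between caster_head and slot below 0.01 m and angle between the x axis of caster_head and the y axis of slot, either way round below 0.35 rad), for 0.1 s.
At the end, for the whole second after the job is handed in: Caster released in the slot: upright within 4.5 degrees, flange on the rail within 3 mm, T-head under the plate within 8 mm of the slot's middle, wheel across the rail within 17 degrees; the levelling foot still in its pocket (moved under 20 mm) (z of caster_axle in the frame of slot between 0.032 and 0.038 m and horizontal distance between caster_head and slot below 0.008 m and angle between caster_axle's own z axis and vertical below 0.08 rad and angle between the x axis of caster_head and the x axis of slot, either way round below 0.3 rad and distance of foot_center from where it was at the start of the episode below 0.02 m and distance of caster_axle from where it was at the start of the episode above 0.05 m); the robot touches nothing.
It fails at once if the levelling foot is taken or knocked out of its pocket (distance of foot_center from where it was at the start of the episode above 0.03 m).
It also fails if it takes over 48 s, if anything falls off the work surface, if the arm or the gripper's body presses on something with over 40 N, if the wrist force passes 120 N, or if a joint passes its speed limit or range.

### The arm

A 6-joint arm with a two-finger parallel gripper is mounted at the origin on the work surface. World frame = base frame: x ahead of the robot, y to its left, z up, the work surface at z = 0. Lengths are in m, angles in rad, forces in N, time in s.
With the tool pointing down it reaches from about 0.325 to 0.85 m from the base axis. Payload 15.5 kg.
Tool frame: the origin (TCP) lies at the very end of the fingers, on their centre line; the grasp point (between the pads) lies 19 mm behind it; z points along the fingers, y is the line along which they close (so a half turn about z gives the same grasp; the last joint's range is limited). The gripper opens to 91 mm and grips with 3 to 60 N. Pads are 32 mm wide; open, the fingers measure 118 mm over their backs; the gripper's body (76 mm by 178 mm) begins 60 mm behind the grasp point.
Start: joints at [-1.204, 0.494, 1.345, -0, 1.302, -0.096], TCP at [0.278, -0.56, 0.176] pointing down, gripper open.
Joint ranges: [-2.91, 2.91], [-0.82, 2.16], [0.22, 2.67], [-1.22, 4.37], [0.12, 2.79], [-3.08, 3.08]. Speed limits (rad/s): [1.89, 1.89, 2.57, 3.01, 3.01, 3.01].

### API

Orientations are given as [roll, pitch, yaw] about the fixed x, y, z axes, in that order (R = Rz(yaw) Ry(pitch) Rx(roll)).
In Python, from bench import * gives the robot as it stands.
- The arm moves only by the tool step_arm, never from a script. Its argument "rows" is a list that holds one entry, the list of rows, each a list of 5 numbers: the shift along the tool's x, y, z in mm, then the turn about the tool's z in rad, then the opening, from 0 (shut) to 1 (fully open). A call has 1 to 10 rows; each row shifts and turns the commanded pose from where the row before left it, along the tool's axes as they then stand; what a row does not reach is not made up. A row lasts 1/12 s, in which the tool goes at most 41.7 mm and 7.16 degrees, less where a joint would pass 70% of its speed; a pose out of reach is approached as far as the arm can. A call with a gripper value outside its range is refused whole. The fingers move at their own pace and stop on an object; the grip force is fixed at half the most. Time passes only in rows, so rows that do not move let the fingers close. It gives the time, the measured TCP pose, the force, the opening and the grip force at its end, in the units of the state.
- read_state(): the state, without advancing time (a new reading comes with each control period).
- grab_frame(name): name is "scene" or "top"; returns a dict with "frame" (420x560x3 uint8, blue, green, red), "z_map" (420x560 float32, m along the optical axis (not along the pixel's ray), 0 where there is no reading), "fovy" (degrees; the focal length in pixels is half the picture's height over the tangent of half this angle, whatever the lens; pixels are square), "cx", "cy" (the principal point, pixels), "pose" (4x4, takes a point from camera to world coordinates). Camera axes: x right, y up, looking along -z (the intrinsics and any distortion apply to the point x, -y, -z); pixel columns grow to the right and rows downward; lengths in m; the calibration is good to about 2 mm. A picture is of the moment at which its call begins.
- sign_off(): hands the job in; it is judged then, once.
Trained networks look in the newest picture that a camera, given by its name, has taken for a name from the list of things; names that differ only in an ending like _2 or _b are one class to them, and where a whole thing is asked for, a point or a joint stands for the part that bears it (a point fixed in the world has none). Each returns a list of dicts, best first, with "score" (0 to 1); they miss things now and then, are a little off and sometimes report something else, mostly with a low value. They report only what shows in the picture. A call takes as long as a camera call.
- recognise(camera, query): "box" ([centre column, centre row, width, height] in pixels, round what is visible of it).
- masks_of(camera, query): "mask" (420x560 bool, what is visible of it) and "box" ([centre column, centre row, width, height] in pixels, round what is visible of it).
The state is a dict: "time": time; "joint_positions": joint angles; "qd": joint speeds; "joint_efforts": joint torques, N m; "position": TCP position; "tcp_rot": TCP orientation; "force": force on the tool from outside, world axes, zero at the start; "ft_torque": the same for the moment, N m; "width": opening from 0.0 (shut) to 1.0 (fully open); "gripper_force": force on a finger pad.
Only numpy, scipy, OpenCV 4.12 (cv2) and the standard library are available. Lean on these libraries where they do the work, as an engineer would, in place of code of your own. Each camera call takes 0.05 s, during which the arm holds its last target. There are 200 camera calls.

## Working session

There is one attempt and no reset: what is moved stays moved. The work goes in short steps, Python scripts to look and compute and a tool call to move; the robot and the scene stay as the last step left them, time stands still between calls to the robot, and variables do not carry over. Pictures are saved under pics/ and viewed, at most 10 in all, crops included, and the job is handed in when it is done.

Besides the shell and the picture viewer there is one more tool, called after "Emit:" by a JSON object that holds its "api" and its "payload", one argument or row to a line. step_arm: Moves the arm, as the interface text tells. Its arguments: {"type":"object","properties":{"rows":{"type":"array","items":{"type":"array","items":{"type":"array","items":{"type":"number"}}}}},"required":["rows"]}

```bash
mkdir -p pics; ls
cat > h.py <<'E'
from bench import *
import numpy as np, cv2
def pts(g):
    z=g["z_map"]; H,W=z.shape; f=H/2/np.tan(np.radians(g["fovy"])/2)
    v,u=np.mgrid[:H,:W]
    P=np.stack([(u-g["cx"])/f*z,-(v-g["cy"])/f*z,-z],-1)
    T=np.array(g["pose"]); Q=P@T[:3,:3].T+T[:3,3]; Q[z==0]=np.nan
    return Q
E
python3 - <<'E'
from h import *
s=read_state();print({k:s[k] for k in("time","position","tcp_rot","force","width")})
for c in("top","scene"):
    g=grab_frame(c);np.savez(c+"0.npz",**g);cv2.imwrite(f"pics/{c}0.png",g["frame"]);Q=pts(g)
    print(c,{k:g[k] for k in g if k not in("frame","z_map")})
    for q in("caster_axle","rail","rack","foot_center","caster_flange","slot"):
        for r in masks_of(c,q)[:3]:
            m=r["mask"];p=Q[m];p=p[~np.isnan(p[:,0])]
            print(q,round(r["score"],2),np.round(r["box"]),len(p),np.round(np.median(p,0),3) if len(p) else 0, np.round(np.percentile(p[:,2],[2,98]),3) if len(p) else 0)
E
```

```text
pics
{'time': 0.0, 'position': array([ 0.27833129, -0.55916611,  0.17566038]), 'tcp_rot': array([-3.14043150e+00, -1.37559655e-04,  4.61791053e-01]), 'force': array([-0.79517168, -0.41369941, -0.05975774]), 'width': 1.0004350478504116}
top {'fovy': 53.89641182373847, 'cx': 271.120324209262, 'cy': 211.95422584409647, 'pose': array([[-0.03032459,  0.99680969, -0.07382994,  0.49846506],
       [-0.99932273, -0.03177555, -0.01855784, -0.02059428],
       [-0.02084462,  0.07321718,  0.99709816,  0.80481381],
       [ 0.        ,  0.        ,  0.        ,  1.        ]])}
caster_axle 0.69 [343. 214.  30.  28.] 694 [ 0.544 -0.133  0.074] [0.033 0.09 ]
rail 0.87 [176. 236. 151.  87.] 6839 [0.519 0.175 0.05 ] [0.02  0.106]
foot_center 0.86 [397. 212.  29.  28.] 686 [ 0.549 -0.234  0.039] [0.035 0.052]
caster_flange 0.82 [343. 216.  29.  29.] 712 [ 0.544 -0.133  0.073] [0.032 0.09 ]
slot 0.94 [174. 235. 146.  89.] 6823 [0.52  0.176 0.05 ] [0.009 0.106]
scene {'fovy': 43.888348699953845, 'cx': 279.882649073165, 'cy': 213.2358735443666, 'pose': array([[ 3.15524390e-01, -7.21844798e-01,  6.15941919e-01,
         1.16804830e+00],
       [ 9.48917371e-01,  2.40312033e-01, -2.04465032e-01,
        -1.90337960e-01],
       [-4.26235292e-04,  6.48991691e-01,  7.60795375e-01,
         8.18783012e-01],
       [ 0.00000000e+00,  0.00000000e+00,  0.00000000e+00,
         1.00000000e+00]])}
caster_axle 0.97 [201. 235.  29.  36.] 787 [ 0.557 -0.14   0.058] [0.029 0.089]
caster_axle 0.42 [153. 254.  31.  22.] 623 [ 0.559 -0.236  0.039] [0.029 0.051]
rail 0.98 [351. 192. 138.  58.] 6342 [0.539 0.173 0.048] [0.001 0.101]
rack 0.69 [178. 253. 115.  72.] 3669 [ 0.573 -0.193  0.028] [-0.001  0.032]
foot_center 0.88 [152. 255.  29.  24.] 585 [ 0.559 -0.236  0.04 ] [0.031 0.051]
caster_flange 0.71 [204. 235.  27.  35.] 778 [ 0.558 -0.14   0.059] [0.031 0.089]
slot 0.75 [353. 192. 135.  58.] 6282 [0.54  0.174 0.048] [0.002 0.101]
```

View pics/top0.png

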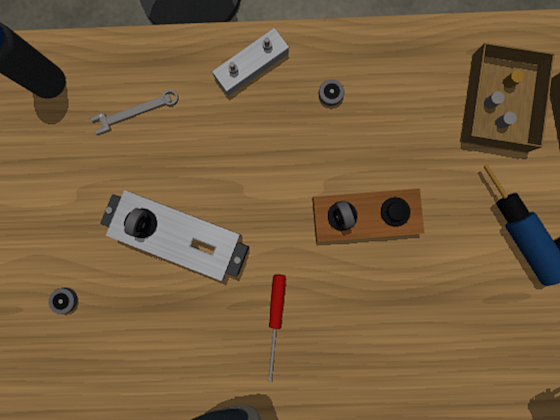

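View pics/scene0.png

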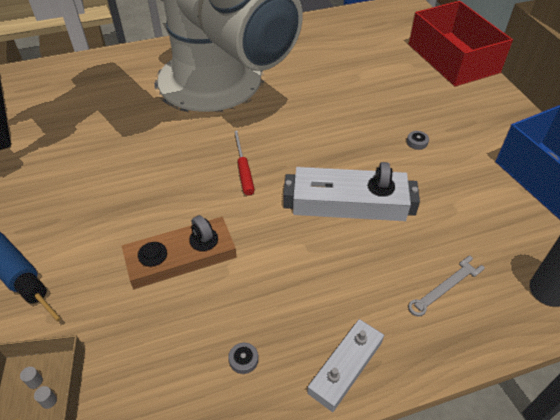

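The top view shows the rail at left, with the fitted caster at about (140,222) and the open slot at about (204,245). The rack is in the middle, with the loose caster at (343,214) and the levelling foot at (396,211). Next I'll measure the caster and the slot precisely.

```bash
cat >> h.py <<'E'
def plane(g,uv,z0):
    H=g["z_map"].shape[0]; f=H/2/np.tan(np.radians(float(g["fovy"]))/2)
    uv=np.asarray(uv,float); T=np.array(g["pose"])
    d=np.stack([(uv[:,0]-g["cx"])/f,-(uv[:,1]-g["cy"])/f,-np.ones(len(uv))],-1)@T[:3,:3].T
    return (T[:3,3]+d*((z0-T[2,3])/d[:,2])[:,None])[:,:2]
def rect(p):
    c,(w,h),a=cv2.minAreaRect((p*1000).astype(np.float32))
    if w<h: w,h,a=h,w,a+90
    a=(a+90)%180-90
    return np.round(c,1),round(w,1),round(h,1),round(a,1)
E
python3 - <<'E'
from h import *
ims=[]
for c,rs,rc in(("top",(176,246,216,112),(320,190,366,240)),("scene",(302,174,340,196),(180,205,225,255))):
    g=dict(np.load(c+"0.npz"));Q=pts(g);Z=Q[...,2];X,Y=Q[...,0],Q[...,1]
    rail=(abs(Z-.05)<.004)&(Y>.02)&(Y<.32)&(X>.4)&(X<.65)
    v,u=np.nonzero(rail);P=plane(g,np.c_[u,v],.05)
    print(c,"rail top z",np.median(Z[rail]),rect(P), "n",rail.sum())
    rack=(abs(Z-.03)<.004)&(Y<-.06)&(Y>-.33)&(X>.4)&(X<.7)
    v,u=np.nonzero(cv2.morphologyEx(rack.astype(np.uint8),cv2.MORPH_OPEN,np.ones((3,3))));print(" rack",rect(plane(g,np.c_[u,v],.03)),np.median(Z[rack]))
    # slot: hole comp
    hole=((Z<.046)&(abs(X-.5)<.06)&(abs(Y-.125)<.07)).astype(np.uint8)
    n,l,st,ce=cv2.connectedComponentsWithStats(hole)
    for i in range(1,n):
        if 20<st[i,4]<600:
            v,u=np.nonzero(l==i);p=plane(g,np.c_[u,v],.05);print(" hole",st[i],p.mean(0).round(4),rect(p))
    # caster
    for zl in(.060,.07,.078,.084):
        m=(Z>zl)&(Z<.1)&(abs(X-.55)<.05)&(abs(Y+.137)<.05);p=Q[m][:,:2]
        print(" wheel",zl,m.sum(),rect(p),p.mean(0).round(4),Z[m].max())
    m=((Z>.0335)&(Z<.1)&(abs(X-.55)<.045)&(abs(Y+.137)<.045));v,u=np.nonzero(m&(Z<.045))
    print(" flange",cv2.minEnclosingCircle((plane(g,np.c_[u,v],.036)*1000).astype(np.float32)))
    m=(Z>.065)&(Z<.12)&(Y>.1)&(Y<.33)&(X>.4)&(X<.65);print(" fixedcaster",rect(Q[m][:,:2]))
    for b in((170,190,70,60) if 0 else ((170,205,80,60) if c=="top" else (285,165,80,60)),((315,185,80,60) if c=="top" else (170,205,80,60)):
        x,y,w,h=b;ims.append(cv2.resize(g["frame"][y:y+h,x:x+w],(400,300),interpolation=cv2.INTER_CUBIC))
cv2.imwrite("pics/crop1.png",np.vstack([np.hstack(ims[:2]),np.hstack(ims[2:])]))
E
```

```text
File "<stdin>", line 23
    for b in((170,190,70,60) if 0 else ((170,205,80,60) if c=="top" else (285,165,80,60)),((315,185,80,60) if c=="top" else (170,205,80,60)):
                                                                                                                                            ^
SyntaxError: invalid syntax
```

```bash
cat > m.py <<'E'
from h import *
ims=[]
B={"top":((170,205),(315,185)),"scene":((285,165),(170,205))}
for c in("top","scene"):
    g=dict(np.load(c+"0.npz"));Q=pts(g);Z=Q[...,2];X,Y=Q[...,0],Q[...,1]
    rail=(abs(Z-.05)<.004)&(Y>.02)&(Y<.32)&(X>.4)&(X<.65)
    v,u=np.nonzero(rail);P=plane(g,np.c_[u,v],.05)
    print(c,"rail top z",np.median(Z[rail]),rect(P), "n",rail.sum())
    rack=(abs(Z-.03)<.004)&(Y<-.06)&(Y>-.33)&(X>.4)&(X<.7)
    v,u=np.nonzero(cv2.morphologyEx(rack.astype(np.uint8),cv2.MORPH_OPEN,np.ones((3,3))));print(" rack",rect(plane(g,np.c_[u,v],.03)),np.median(Z[rack]))
    hole=((Z<.046)&(abs(X-.5)<.06)&(abs(Y-.125)<.07)).astype(np.uint8)
    n,l,st,ce=cv2.connectedComponentsWithStats(hole)
    for i in range(1,n):
        if 20<st[i,4]<600:
            v,u=np.nonzero(l==i);p=plane(g,np.c_[u,v],.05);print(" hole",st[i],p.mean(0).round(4),rect(p))
    for zl in(.060,.07,.078,.084):
        m=(Z>zl)&(Z<.1)&(abs(X-.55)<.05)&(abs(Y+.137)<.05);p=Q[m][:,:2]
        print(" wheel",zl,m.sum(),rect(p),p.mean(0).round(4),Z[m].max())
    m=((Z>.0335)&(Z<.1)&(abs(X-.55)<.045)&(abs(Y+.137)<.045));v,u=np.nonzero(m&(Z<.045))
    print(" flange",cv2.minEnclosingCircle((plane(g,np.c_[u,v],.036)*1000).astype(np.float32)))
    m=(Z>.065)&(Z<.12)&(Y>.1)&(Y<.33)&(X>.4)&(X<.65);print(" fixedcaster",rect(Q[m][:,:2]))
    for x,y in B[c]: ims.append(cv2.resize(g["frame"][y:y+60,x:x+80],(400,300),interpolation=cv2.INTER_CUBIC))
cv2.imwrite("pics/crop1.png",np.vstack([np.hstack(ims[:2]),np.hstack(ims[2:])]))
E
python3 m.py
```

```text
top rail top z 0.04959269580556891 (array([518.9, 174.6]), 269.1, 90.0, 67.2) n 5219
 rack (array([ 546.1, -188.1]), 200.2, 84.9, -87.3) 0.02978059731004523
 hole [189 212  52  22 575] [0.5425 0.0821] (array([538.,  98.]), 94.0, 38.5, 88.6)
 hole [225 236  17  40 297] [0.4659 0.0634] (array([477.1,  65.3]), 70.7, 29.1, -1.4)
 hole [191 239  25  15 195] [0.4961 0.1203] (array([496.1, 120.1]), 43.6, 16.1, 70.0)
 hole [170 260  37  16 310] [0.4535 0.1584] (array([457.8, 148. ]), 66.2, 27.2, 88.4)
 wheel 0.06 426 (array([ 545.3, -138.7]), 49.6, 30.6, 20.8) [ 0.5448 -0.137 ] 0.09239706505300671
 wheel 0.07 379 (array([ 545.5, -138.8]), 47.9, 30.0, 18.4) [ 0.5451 -0.1376] 0.09239706505300671
 wheel 0.078 278 (array([ 545.7, -139.2]), 42.2, 29.4, 25.1) [ 0.5451 -0.1384] 0.09239706505300671
 wheel 0.084 180 (array([ 546.3, -138.4]), 34.8, 17.7, 18.1) [ 0.5454 -0.1386] 0.09239706505300671
 flange ((543.197509765625, -141.08987426757812), 37.868343353271484)
 fixedcaster (array([542.3, 230.7]), 49.8, 31.5, -19.8)
scene rail top z 0.04952341403384408 (array([522. , 175.2]), 267.4, 94.9, 67.4) n 3206
 rack (array([ 548.6, -187.3]), 199.7, 88.2, -87.0) 0.029207247343485176
 hole [284 174  11  38 160] [0.4835 0.0598] (array([497.9,  51.2]), 101.1, 20.5, -19.4)
 hole [310 180  22   8 101] [0.4988 0.119 ] (array([498.6, 118.6]), 44.3, 18.7, 62.8)
 wheel 0.06 380 (array([ 548.3, -138.2]), 48.4, 30.5, 18.7) [ 0.5547 -0.1388] 0.091809397585217
 wheel 0.07 297 (array([ 549. , -137.9]), 44.4, 30.4, 17.5) [ 0.5529 -0.1385] 0.091809397585217
 wheel 0.078 202 (array([ 547.9, -138.2]), 41.5, 30.1, 15.3) [ 0.5511 -0.1383] 0.091809397585217
 wheel 0.084 117 (array([ 549.4, -138. ]), 35.2, 16.9, 15.5) [ 0.5482 -0.1385] 0.091809397585217
 flange ((547.9519653320312, -138.41734313964844), 27.785205841064453)
 fixedcaster (array([545. , 230.6]), 48.2, 30.2, -20.4)
```

View pics/crop1.png

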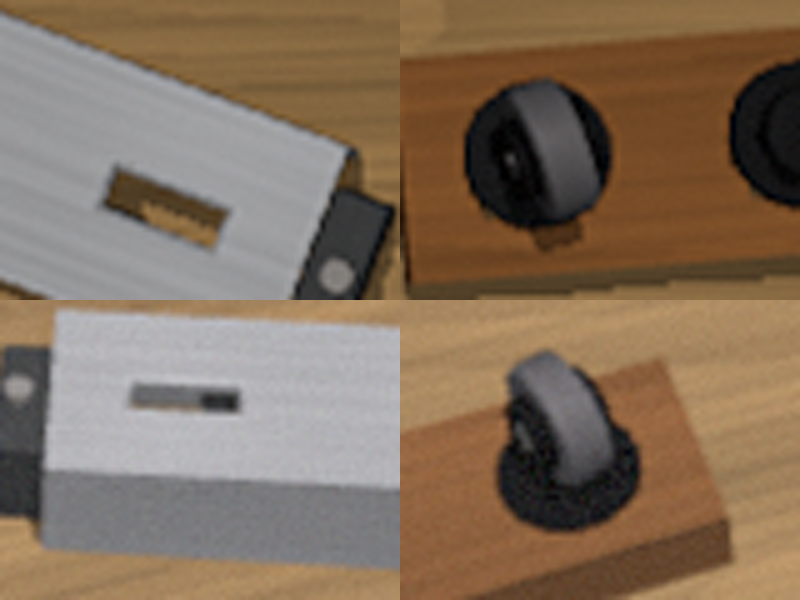

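The crops show the slot unobstructed and the caster upright in the rack, its wheel plane at a yaw of about 18°. Both cameras agree on the caster-to-slot offset of about (-49.5, +257.5) mm, and the rail's y axis is at about 67.3°. Now I'll move over the caster.

Emit:
{"api": "step_arm", "payload": {
  "rows": [
    [[0, 0, 0, 0.078, 0.75], [0, 0, 0, 0.078, 0.75], [27.3, -22.9, 0, 0, 0.75], [27.3, -22.9, 0, 0, 0.75], [27.3, -22.9, 0, 0, 0.75], [27.3, -22.9, 0, 0, 0.75], [27.3, -22.9, 0, 0, 0.75], [27.3, -22.9, 0, 0, 0.75], [27.3, -22.9, 0, 0, 0.75], [27.3, -22.9, 0, 0, 0.75]]
  ]
}}

```text
time: 1.53
position: [0.4323, -0.3176, 0.1764]
tcp_rot: [3.141, -0.0, 0.306]
force: [1.0, -0.4, -0.4]
width: 0.75
gripper_force: 0.0
```

Emit:
{"api": "step_arm", "payload": {
  "rows": [
    [[27.3, -22.9, 0, 0, 0.75], [27.3, -22.9, 0, 0, 0.75], [27.3, -22.9, 0, 0, 0.75], [27.3, -22.9, 0, 0, 0.75], [27.3, -22.9, 0, 0, 0.75], [27.3, -22.9, 0, 0, 0.75], [0, 0, 20, 0, 0.75], [0, 0, 20, 0, 0.75], [0, 0, 0, 0, 0.75], [0, 0, 0, 0, 0.75]]
  ]
}}

```text
time: 2.37
position: [0.5459, -0.1385, 0.1359]
tcp_rot: [-3.14, 0.001, 0.306]
force: [-0.8, 1.2, 0.9]
width: 0.749
gripper_force: 0.0
```

Emit:
{"api": "step_arm", "payload": {
  "rows": [
    [[0, 0, 20, 0, 0.75], [0, 0, 20, 0, 0.75], [0, 0, 20, 0, 0.75], [0, 0, 15, 0, 0.75], [0, 0, 10, 0, 0.75], [0, 0, 5, 0, 0.75], [0, 0, 0, 0, 0.75], [0, 0, 0, 0, 0.2], [0, 0, 0, 0, 0.2], [0, 0, 0, 0, 0.2]]
  ]
}}

```text
time: 3.2
position: [0.547, -0.139, 0.0472]
tcp_rot: [3.141, -0.001, 0.306]
force: [-0.0, 0.3, -0.6]
width: 0.561
gripper_force: 0.0
```

Emit:
{"api": "step_arm", "payload": {
  "rows": [
    [[0, 0, 0, 0, 0.2], [0, 0, 0, 0, 0.2], [0, 0, 0, 0, 0.2], [0, 0, 0, 0, 0.2], [0, 0, 0, 0, 0.2], [0, 0, 0, 0, 0.2]]
  ]
}}

```text
time: 3.7
position: [0.5464, -0.1387, 0.0462]
tcp_rot: [-3.141, 0.0, 0.306]
force: [0.3, 0.7, 1.1]
width: 0.2
gripper_force: 0.5
```

Run:
```python
from h import *
a=[]
for c,(x,y) in(("top",(300,170)),("scene",(150,175))):
    g=grab_frame(c);a.append(cv2.resize(g["frame"][y:y+100,x:x+100],(400,400),interpolation=cv2.INTER_CUBIC))
cv2.imwrite("pics/g1.png",np.hstack(a))
```

```text
(no output)
```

View pics/g1.png

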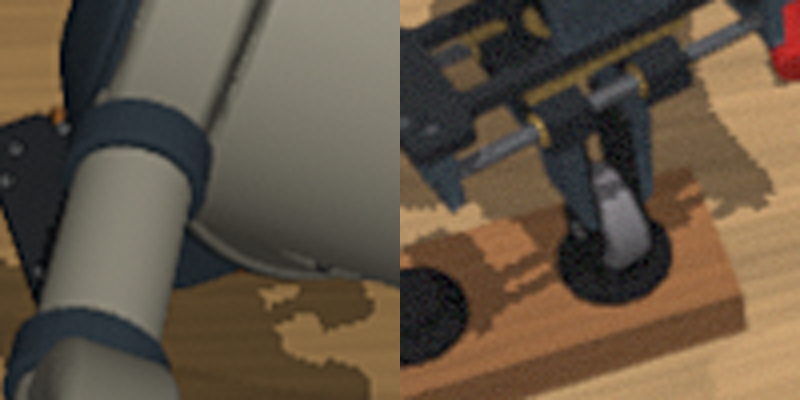

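The top view is blocked by the arm. The scene view shows the fingers straddling the fork at about (600,200) in the crop, so I'll close fully.

Emit:
{"api": "step_arm", "payload": {
  "rows": [
    [[0, 0, 0, 0, 0], [0, 0, 0, 0, 0], [0, 0, 0, 0, 0], [0, 0, 0, 0, 0], [0, 0, 0, 0, 0]]
  ]
}}

```text
time: 4.22
position: [0.5464, -0.1387, 0.0462]
tcp_rot: [-3.142, 0.0, 0.306]
force: [-0.8, 0.6, 1.6]
width: 0.192
gripper_force: 30.0
```

Emit:
{"api": "step_arm", "payload": {
  "rows": [
    [[0, 0, -5, 0, 0], [0, 0, -10, 0, 0], [0, 0, -15, 0, 0], [0, 0, -20, 0, 0], [0, 0, -20, 0, 0], [0, 0, -10, 0, 0], [0, 0, 0, 0, 0], [0, 0, 0, 0, 0]]
  ]
}}

```text
time: 4.88
position: [0.5466, -0.1389, 0.1265]
tcp_rot: [3.141, -0.001, 0.306]
force: [-0.5, -0.1, -1.9]
width: 0.192
gripper_force: 30.0
```

Run:
```python
from h import *
s=read_state();print(s["position"],s["tcp_rot"],s["force"],s["width"],s["gripper_force"])
g=grab_frame("scene");x,y=150,130
cv2.imwrite("pics/g2.png",cv2.resize(g["frame"][y:y+130,x:x+130],(520,520),interpolation=cv2.INTER_CUBIC))
```

```text
[ 0.54659527 -0.13886355  0.12647975] [ 3.14091618e+00 -7.91767583e-04  3.05758741e-01] [-0.48649169 -0.09753841 -1.88773003] 0.19191256403306953 29.983983635902405
```

View pics/g2.png

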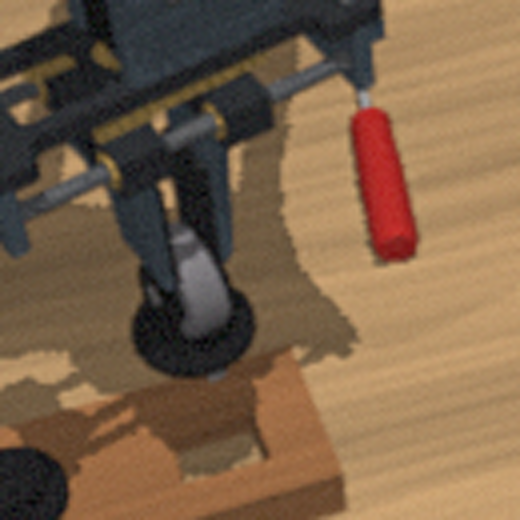

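The caster is firmly held and lifted clear, with the flange at crop (190,330) level and the foot still in place. Next I'll turn it to the slot direction and carry it over.

Emit:
{"api": "step_arm", "payload": {
  "rows": [
    [[0, 0, 0, -0.1086, 0], [0, 0, 0, -0.1086, 0], [0, 0, 0, -0.1086, 0], [0, 0, 0, -0.1086, 0], [0, 0, 0, -0.1086, 0], [0, 0, 0, -0.1086, 0], [0, 0, 0, -0.1086, 0], [0, 0, 0, -0.1088, 0], [0, 0, 0, 0, 0]]
  ]
}}

```text
time: 5.68
position: [0.5457, -0.1385, 0.1249]
tcp_rot: [-3.139, 0.0, 1.181]
force: [1.2, -0.3, -1.5]
width: 0.19
gripper_force: 30.0
```

Emit:
{"api": "step_arm", "payload": {
  "rows": [
    [[27.4, -18.1, 0, 0, 0], [27.4, -18.1, 0, 0, 0], [27.4, -18.1, 0, 0, 0], [27.4, -18.1, 0, 0, 0], [27.4, -18.1, 0, 0, 0], [27.4, -18.1, 0, 0, 0], [27.4, -18.1, 0, 0, 0], [27.1, -18.3, 0, 0, 0], [0, 0, 0, 0, 0], [0, 0, 0, 0, 0]]
  ]
}}

```text
time: 6.52
position: [0.4962, 0.1204, 0.1255]
tcp_rot: [-3.14, 0.001, 1.174]
force: [0.2, -0.7, -1.4]
width: 0.192
gripper_force: 30.0
```

Run:
```python
from h import *
s=read_state();print(s["position"],s["tcp_rot"],s["force"])
g=grab_frame("scene");x,y=270,110
Q=pts(g);Z=Q[...,2]
F=(Z>.108)&(Z<.121)&(np.hypot(Q[...,0]-.497,Q[...,1]-.119)<.045)
v,u=np.nonzero(F);print(F.sum(),cv2.minEnclosingCircle((plane(g,np.c_[u,v],.1165)*1000).astype(np.float32)))
m=(Z>.158)&(Z<.175)&(np.hypot(Q[...,0]-.497,Q[...,1]-.119)<.04);print(np.nanmean(Q[m],0) if m.any() else 0)
cv2.imwrite("pics/g3.png",cv2.resize(g["frame"][y:y+110,x:x+130],(780,660)[:2] and (702,594),interpolation=cv2.INTER_CUBIC))
```

```text
[0.49623905 0.1204286  0.12552166] [-3.14049642e+00  6.47120816e-04  1.17411148e+00] [ 0.19733875 -0.67884892 -1.44518825]
274 ((501.65771484375, 117.64652252197266), 28.682809829711914)
[0.50894235 0.11137264 0.1671134 ]
```

View pics/g3.png

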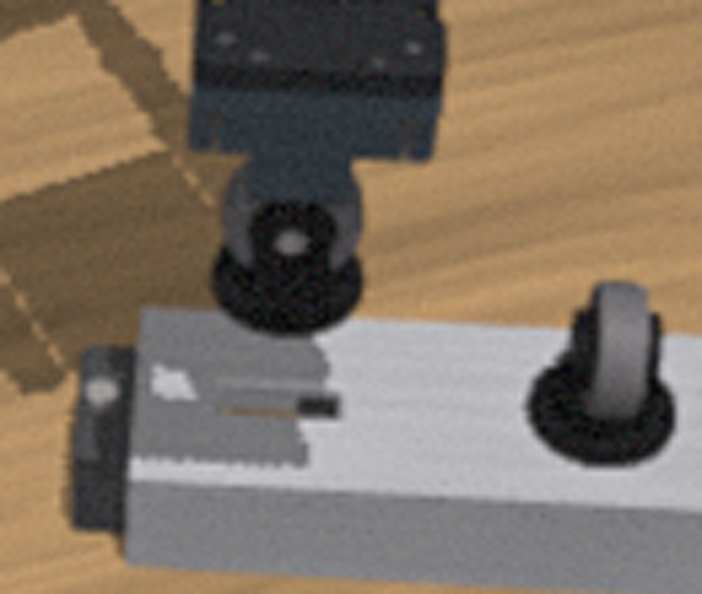

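The caster hangs over the slot with its wheel plane along the rail. The flange is at crop (290,285) and the slot is visible at (280,410). I'll lower it so the head sits just above the rail, then check alignment with little parallax.

Emit:
{"api": "step_arm", "payload": {
  "rows": [
    [[0, 0, 10, 0, 0], [0, 0, 12, 0, 0], [0, 0, 9, 0, 0], [0, 0, 3, 0, 0], [0, 0, 0, 0, 0], [0, 0, 0, 0, 0]]
  ]
}}

```text
time: 7.07
position: [0.4972, 0.1187, 0.0922]
tcp_rot: [-3.141, 0.0, 1.174]
force: [-0.2, 0.2, -0.5]
width: 0.191
gripper_force: 30.0
```

```bash
cat > m2.py <<'E'
from h import *
from scipy.optimize import least_squares
def flange(g,c0,z):   # fit circle r=28 to outer rim of flange seen, top edge at z
    Q=pts(g);Z=Q[...,2]
    F=((Z>z-.009)&(Z<z+.004)&(np.hypot(Q[...,0]-c0[0],Q[...,1]-c0[1])<.045)).astype(np.uint8)
    v,u=np.nonzero(F);p=plane(g,np.c_[u,v],z)
    # outermost point per angle
    best=None
    c=p.mean(0)
    for _ in range(20):
        a=np.arctan2(*(p-c).T[::-1]);r=np.hypot(*(p-c).T);k=np.floor(a/0.2).astype(int)
        o=np.array([p[k==i][r[k==i].argmax()] for i in np.unique(k)])
        o=o[np.hypot(*(o-c).T)>.02]
        f=lambda q:np.hypot(*(o-q).T)-.0278
        c=least_squares(f,c,loss="soft_l1",f_scale=.001).x
    return c,np.abs(f(c)).mean(),len(o),F.sum()
E
python3 - <<'E'
from m2 import *
for c in("top","scene"):
    g=dict(np.load(c+"0.npz"));print("start",c,flange(g,(.546,-.1385),.036),"fixed",flange(g,(.5425,.2307),.056))
s=read_state();print(s["position"],s["tcp_rot"],s["force"])
z=s["position"][2]-.016+.006
for c in("scene","top"):
    g=grab_frame(c);np.savez(c+"1.npz",**g);print(c,z,flange(g,(.498,.119),z))
    f=210/np.tan(np.radians(g["fovy"])/2);T=np.linalg.inv(g["pose"]);im=cv2.resize(g["frame"],None,fx=4,fy=4,interpolation=cv2.INTER_CUBIC)
    def pr(P):
        q=np.c_[P,np.ones(len(P))]@T.T;return np.c_[g["cx"]-q[:,0]/q[:,2]*f,g["cy"]+q[:,1]/q[:,2]*f]
    t=np.linspace(0,2*np.pi,60);x,y,_=s["position"]
    cir=lambda x,y,zz:np.c_[x+.028*np.cos(t),y+.028*np.sin(t),0*t+zz]
    a=1.1746;e=np.array([np.cos(a),np.sin(a)]);n=np.array([-e[1],e[0]])
    rc=np.array([[*(np.array([.497,.1195])+i*.022*e+j*.0075*n),.05] for i,j in((1,1),(1,-1),(-1,-1),(-1,1))])
    for P,col in((cir(x,y,z),(0,0,255)),(rc,(0,255,0))):
        cv2.polylines(im,[((pr(P)+.5)*4).astype(np.int32)],True,col,1)
    if c=="scene": o=im[4*130:4*225,4*270:4*400]
    cv2.imwrite(f"pics/o_{c}.png",o if c=="scene" else im[4*190:4*280,4*130:4*280])
E
```

```text
start top (array([ 0.54463094, -0.136721  ]), np.float64(0.016131349397175983), 32, np.uint64(1289)) fixed (array([0.53682182, 0.22965884]), np.float64(0.01634490254036193), 32, np.uint64(1266))
start scene (array([ 0.56531455, -0.1406751 ]), np.float64(0.01400675216635993), 29, np.uint64(956)) fixed (array([0.55805486, 0.21589059]), np.float64(0.013744935813489798), 30, np.uint64(848))
[0.49723279 0.11871168 0.0922379 ] [-3.14135710e+00  1.93815309e-04  1.17372297e+00] [-0.20443832  0.15159144 -0.54533387]
scene 0.08223789978236669 (array([0.5005671 , 0.11629655]), np.float64(0.0006157008116410589), 22, np.uint64(247))
top 0.08223789978236669 (array([0.49406001, 0.09393602]), np.float64(nan), 0, np.uint64(62))m2.py:16: RuntimeWarning: Mean of empty slice.
  return c,np.abs(f(c)).mean(),len(o),F.sum()
  ret = ret.dtype.type(ret / rcount)
```

View pics/o_scene.png

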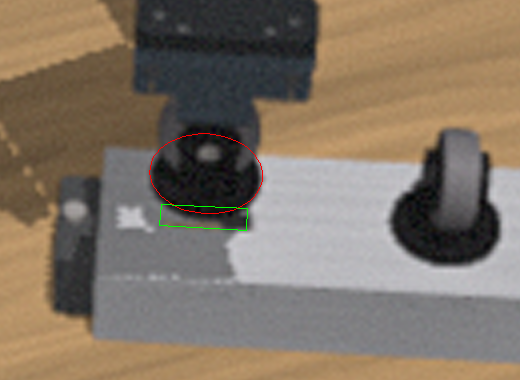

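```bash
cat > m3.py <<'E'
from h import *
from scipy.optimize import least_squares
e=np.array([np.cos(1.1746),np.sin(1.1746)]);n=np.array([e[1],-e[0]])  # along rail y, rail x
def side(g,c0,zb):
    Q=pts(g);m=(Q[...,2]>zb+.001)&(Q[...,2]<zb+.005)&(np.hypot(Q[...,0]-c0[0],Q[...,1]-c0[1])<.04)
    p=Q[m][:,:2];f=lambda q:np.hypot(*(p-q).T)-.028
    r=least_squares(f,c0,loss="soft_l1",f_scale=.001).x;return r.round(4),len(p),np.median(abs(f(r))).round(4)
g0=dict(np.load("scene0.npz"));g1=dict(np.load("scene1.npz"))
print("start",side(g0,(.547,-.1385),.03),"fixed",side(g0,(.543,.231),.05))
for dz in(-.001,0,.001):print("held",dz,side(g1,(.4972,.1187),.0762+dz))
Q=pts(g0)
o=np.array([.497,.1195]);d=Q[...,:2]-o;a=d@e;b=d@n;Z=Q[...,2]
m=(Z>.01)&(Z<.044)&(abs(a-.06)<.1)&(b>.03)&(b<.06)
print("face b",np.median(b[m]),m.sum(),"slope",np.polyfit(a[m],b[m],1))
for c in("top0","scene0"):
    g=dict(np.load(c+".npz"));Q=pts(g);d=Q[...,:2]-o;a=d@e;b=d@n;Z=Q[...,2]
    m=(abs(Z-.05)<.003)&(abs(b)<.03)
    # gray contrast hole: pixels projected on z=.05
    v,u=np.mgrid[:420,:560];P=plane(g,np.c_[u.ravel(),v.ravel()],.05)-o;A=(P@e).reshape(420,560);B=(P@n).reshape(420,560)
    G=g["frame"].astype(float).mean(2)
    R=(abs(A)<.035)&(abs(B)<.02);ref=np.median(G[R&((abs(A)>.028)|(abs(B)>.013))])
    w=np.clip(1-G/ref,0,1)
    w=(w>.2)
    s=R&w;print(c,"hole centre a,b mm",A[s].mean()*1e3,B[s].mean()*1e3,s.sum(),"extent",np.percentile(A[s],[2,98])*1e3,np.percentile(B[s],[2,98])*1e3)
    xs=a[(abs(Z-.05)<.003)&(abs(b)<.04)&(abs(a-.06)<.13)];print(" top a-range",xs.min(),xs.max())
E
python3 m3.py
```

```text
start (array([ 0.5428, -0.1371]), 183, np.float64(0.0041)) fixed (array([0.5425, 0.2331]), 167, np.float64(0.0048))
held -0.001 (array([0.4959, 0.119 ]), 56, np.float64(0.0012))
held 0 (array([0.4944, 0.1201]), 101, np.float64(0.0031))
held 0.001 (array([0.4931, 0.1203]), 149, np.float64(0.0033))
face b 0.043673374060967586 1123 slope [0.00113393 0.04360093]
top0 hole centre a,b mm 1.0053608824433884 -1.9426784725971078 235 extent [-20.88587214  22.82646553] [-10.1411331    6.19481175]
 top a-range -0.069798938305369 0.1897939392290689
scene0 hole centre a,b mm 2.543421013518574 1.0514293925029374 111 extent [-19.13725709  23.50033484] [-5.79513091  7.73860541]
 top a-range -0.06993706268212045 0.18909403210197293
```

Emit:
{"api": "step_arm", "payload": {
  "rows": [
    [[1.8, -1.5, 0, 0, 0], [0, 0, 0, 0, 0], [0, 0, 3, 0, 0], [0, 0, 3, 0, 0], [0, 0, 3, 0, 0], [0, 0, 3, 0, 0], [0, 0, 0, 0, 0], [0, 0, 0, 0, 0]]
  ]
}}

```text
time: 7.83
position: [0.4962, 0.1214, 0.0799]
tcp_rot: [-3.141, 0.0, 1.175]
force: [-0.1, 0.5, -1.4]
width: 0.192
gripper_force: 30.0
```

Emit:
{"api": "step_arm", "payload": {
  "rows": [
    [[0, 0, 2, 0, 0], [0, 0, 2, 0, 0], [0, 0, 2, 0, 0], [0, 0, 2, 0, 0], [0, 0, 0, 0, 0]]
  ]
}}

```text
time: 8.25
position: [0.4962, 0.1214, 0.0718]
tcp_rot: [-3.141, 0.0, 1.175]
force: [0.1, -0.6, -0.8]
width: 0.193
gripper_force: 30.0
```

Emit:
{"api": "step_arm", "payload": {
  "rows": [
    [[0, 0, 2, 0, 0], [0, 0, 1, 0, 0], [0, 0, 1, 0, 0], [0, 0, 0, 0, 0], [0, 0, 0, 0, 0]]
  ]
}}

```text
time: 8.67
position: [0.4964, 0.1214, 0.0682]
tcp_rot: [-3.142, 0.0, 1.175]
force: [1.3, 0.3, -1.0]
width: 0.192
gripper_force: 30.0
```

Emit:
{"api": "step_arm", "payload": {
  "rows": [
    [[0, 0, 1, 0, 0], [0, 0, 0.5, 0, 0], [0, 0, 0, 0, 0], [0, 0, 0, 0, 0]]
  ]
}}

```text
time: 9.0
position: [0.4964, 0.1214, 0.0667]
tcp_rot: [-3.142, -0.0, 1.175]
force: [-0.2, -0.0, -1.8]
width: 0.187
gripper_force: 30.0
```

Emit:
{"api": "step_arm", "payload": {
  "rows": [
    [[0, 0, 0.5, 0, 0], [0, 0, 0, 0, 0], [0, 0, 0, 0, 0]]
  ]
}}

```text
time: 9.25
position: [0.4964, 0.1214, 0.0662]
tcp_rot: [-3.142, 0.0, 1.175]
force: [-0.2, -0.6, -1.7]
width: 0.192
gripper_force: 30.0
```

Emit:
{"api": "step_arm", "payload": {
  "rows": [
    [[0, 0, 0.5, 0, 0], [0, 0, 0, 0, 0], [0, 0, 0, 0, 0]]
  ]
}}

```text
time: 9.5
position: [0.4964, 0.1215, 0.0661]
tcp_rot: [3.141, -0.0, 1.175]
force: [-3.6, 1.0, 6.8]
width: 0.194
gripper_force: 30.0
```

Emit:
{"api": "step_arm", "payload": {
  "rows": [
    [[0, 0, 0.5, 0, 0], [0, 0, 0, 0, 0], [0, 0, 0, 0, 0]]
  ]
}}

```text
time: 9.75
position: [0.4963, 0.1215, 0.066]
tcp_rot: [3.141, -0.0, 1.175]
force: [-5.9, 0.5, 17.9]
width: 0.191
gripper_force: 30.0
```

The flange is seated, with the contact force rising at z = 0.066. I'll back off about 1 mm and turn clockwise.

Emit:
{"api": "step_arm", "payload": {
  "rows": [
    [[0, 0, -0.9, 0, 0], [0, 0, 0, 0.06, 0], [0, 0, 0, 0.1, 0], [0, 0, 0, 0.1, 0], [0, 0, 0, 0.1, 0], [0, 0, 0, 0.1, 0], [0, 0, 0, 0.1, 0], [0, 0, 0, 0.1, 0], [0, 0, 0, 0.1, 0], [0, 0, 0, 0, 0]]
  ]
}}

```text
time: 10.58
position: [0.4965, 0.1214, 0.0661]
tcp_rot: [3.142, -0.0, 0.41]
force: [-0.9, -0.2, -0.6]
width: 0.191
gripper_force: 30.0
```

Turning freely. Now the remaining 0.81 rad.

Emit:
{"api": "step_arm", "payload": {
  "rows": [
    [[0, 0, 0, 0.1, 0], [0, 0, 0, 0.1, 0], [0, 0, 0, 0.1, 0], [0, 0, 0, 0.1, 0], [0, 0, 0, 0.1, 0], [0, 0, 0, 0.1, 0], [0, 0, 0, 0.1, 0], [0, 0, 0, 0.1, 0], [0, 0, 0, 0, 0], [0, 0, 0, 0, 0]]
  ]
}}

```text
time: 11.42
position: [0.4963, 0.1214, 0.0661]
tcp_rot: [-3.142, 0.0, -0.38]
force: [-0.9, 0.4, -0.4]
width: 0.191
gripper_force: 30.0
```

Run:
```python
from h import *
s=read_state();print(s["position"],s["tcp_rot"],s["force"],s["ft_torque"],s["gripper_force"])
g=grab_frame("scene");x,y=270,110
cv2.imwrite("pics/t1.png",cv2.resize(g["frame"][y:y+110,x:x+150],(750,550),interpolation=cv2.INTER_CUBIC))
```

```text
[0.49634195 0.12140133 0.0661289 ] [-3.14157679e+00  1.20009562e-04 -3.79796271e-01] [-0.87104076  0.39611896 -0.35441083] [0.1038459  0.09799718 0.00670185] 29.9841570854187
```

View pics/t1.png

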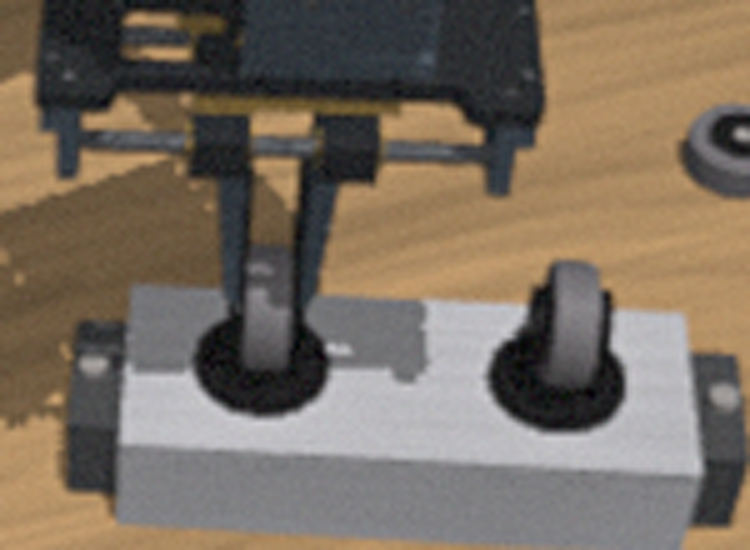

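The caster now stands on the rail at crop (262,360), its wheel parallel to the fitted one at (560,380). I'll release it and retract.

Emit:
{"api": "step_arm", "payload": {
  "rows": [
    [[0, 0, 0, 0, 0.3], [0, 0, 0, 0, 0.5], [0, 0, 0, 0, 0.65], [0, 0, 0, 0, 0.65], [0, 0, 0, 0, 0.65], [0, 0, 0, 0, 0.65]]
  ]
}}

```text
time: 11.97
position: [0.4964, 0.1214, 0.0661]
tcp_rot: [-3.142, 0.0, -0.385]
force: [0.8, 1.1, 1.0]
width: 0.601
gripper_force: 0.0
```

Emit:
{"api": "step_arm", "payload": {
  "rows": [
    [[0, 0, -10, 0, 0.65], [0, 0, -20, 0, 0.65], [0, 0, -25, 0, 0.65], [0, 0, -30, 0, 0.65], [0, 0, -30, 0, 0.65], [-30, 0, -10, 0, 0.65], [-35, 0, 0, 0, 0.65], [-35, 0, 0, 0, 0.65], [0, 0, 0, 0, 0.65], [0, 0, 0, 0, 0.65]]
  ]
}}

```text
time: 12.8
position: [0.4025, 0.1594, 0.1921]
tcp_rot: [-3.141, -0.001, -0.383]
force: [0.5, -0.5, 0.1]
width: 0.651
gripper_force: 0.0
```

Run:
```python
from h import *
s=read_state();print(s["time"],s["position"],s["force"],s["width"])
g=grab_frame("scene");Q=pts(g);Z=Q[...,2]
for n,c in(("new",(.4965,.121)),("fixed",(.5425,.2307))):
    m=(Z>.08)&(Z<.13)&(np.hypot(Q[...,0]-c[0],Q[...,1]-c[1])<.035);print(n,rect(Q[m][:,:2]),Z[m].max(),m.sum())
m=(Z>.04)&(Z<.06)&(np.hypot(Q[...,0]-.549,Q[...,1]+.235)<.04);print("foot",np.nanmedian(Q[m],0))
x,y=130,110
cv2.imwrite("pics/f1.png",cv2.resize(g["frame"][y:y+180,x:x+300],(750,450),interpolation=cv2.INTER_CUBIC))
```

```text
12.8 [0.40251763 0.15943494 0.19208565] [ 0.52343084 -0.49965023  0.1471075 ] 0.6505059521722123
new (array([501.3, 119.4]), 44.4, 30.0, -19.2) 0.11146179842552562 293
fixed (array([544.5, 230.8]), 48.3, 29.7, -21.3) 0.1115607680809686 316
foot [ 0.55474016 -0.2364525   0.04850023]
```

View pics/f1.png

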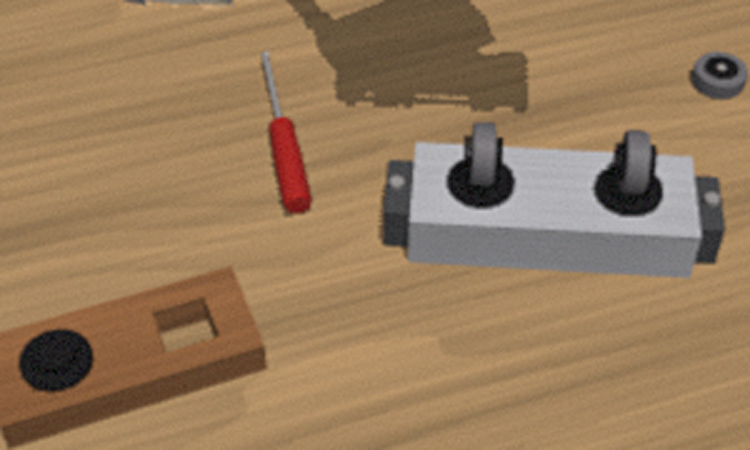

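The released caster at crop (482,180) sits flat and upright on the rail, level with the fixed one and parallel to it within about 2°. The foot is still in its pocket at (57,360), and the arm is clear.

```bash
python3 -c "
from bench import *
print(sign_off())"
```

```text
the job is handed in; nothing more can be done
None
```

The caster is locked in the rail's slot with its wheel straight across and has been released, the levelling foot is still in its pocket, and the job was handed in at about 13 s; no verdict was returned.

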